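# Roof the model cottages

### The arm

A 6-joint arm with a two-finger parallel gripper is mounted at the origin on the work surface. World frame = base frame: x ahead of the robot, y to its left, z up, the work surface at z = 0. Lengths are in m, angles in degrees, forces in N, time in s.
With the tool pointing down it reaches from about 0.3 to 0.75 m from the base axis. Payload 8.5 kg.
Tool frame: the origin (TCP) lies midway between the tips of the shut fingers; the grasp point (between the pads) lies 19 mm behind it (env.hold_point_z is the distance from the TCP to the grasp point, in m); z points along the fingers, y is the line along which they close (so a half turn about z gives the same grasp; the last joint's range is limited). The gripper opens to 85 mm and grips with 20 to 120 N. Pads are 22 mm wide; open, the fingers measure 114 mm over their backs; the gripper's body (76 mm by 85 mm) begins 54 mm behind the grasp point. The pads swing forward as they close: fully open they stand 13 mm farther back than shut.
Start: joints at [-12.336, 21.807, 74.336, -0, 83.858, -12.336], TCP at [0.55, 0, 0.231] pointing down, gripper open.
Joint ranges: [-178.18, 178.18], [-50.72, 133.34], [12.68, 142.11], [-81.47, 261.47], [9.98, 163.14], [-165.26, 165.26]. Speed limits (degrees/s): [136.94, 136.94, 180, 180, 180, 180].

### API

Orientations are given as a 3x3 rotation matrix whose columns are the frame's x, y, z axes.
In Python, from rig import observe, get_image, camera_info, env gives the robot as it stands.
- The arm moves only by the tool drive_tool, never from a script. Its arguments are lists of equal length, an entry for each row: "offset": the shift along the tool's x, y, z in units of 40 mm (1.0 is 40 mm), a list of three; "turn": the turn, a rotation vector about the tool's x, y, z in units of 6 degrees (1.0 is 6 degrees), a list of three; "hand": the opening, from 0 (shut) to 1 (fully open). A call has exactly 10 rows; each row shifts and turns the commanded pose from where the row before left it, along the tool's axes as they then stand; what a row does not reach is not made up. A row lasts 1/8 s, in which the tool goes at most 62.5 mm and 10.7 degrees, less where a joint would pass 70% of its speed; a pose out of reach is approached as far as the arm can. A call is refused whole if a number of a shift passes 1 or a number of a turn 1, either way. A call with a gripper value outside its range is refused whole. The fingers move at their own pace and stop on an object; "newtons" is the grip in N (left out, the last holds). Time passes only in rows, so rows that do not move let the fingers close, or fill a call up. It gives the time, the measured TCP pose, the force, the opening and the grip force at its end, in the units of the state.
- observe(): the state, without advancing time (a new reading comes with each control period).
- get_image(name): name is "scene" or "side" or "wrist"; returns the picture (384x512x3 uint8, blue, green, red); there is no depth.
- camera_info(name): a dict with "fx", "fy", "cx", "cy" (pixels), "world_to_cam" (4x4, takes a point from world to camera coordinates). Camera axes: x right, y down, z forward; pixel columns grow to the right and rows downward; lengths in m; the calibration is good to about 2 mm. A picture is of the moment at which its call begins: read the wrist's pose just before it. camera_info takes no time and is no camera call; for the wrist camera it gives the pose at the moment of the call.
- env.close_job(): hands the job in; it is judged then, once.
The state is a dict: "time_s": time; "q": joint angles; "qvel": joint speeds; "joint_efforts": joint torques, N m; "position": TCP position; "tool_rot": TCP orientation; "ft_force": force on the tool from outside, world axes, zero at the start; "wrist_torque": the same for the moment, N m; "grip_width": finger opening in m; "gripper_force": force on a finger pad.
Only numpy, scipy, OpenCV 4.12 (cv2) and the standard library are available. Lean on these libraries where they do the work, as an engineer would, in place of code of your own. Each camera call takes 0.05 s, during which the arm holds its last target. There are 200 camera calls.

### The job

The four wooden cottages and their white roofs stand scattered over the craft table. Put each roof on the house it was made for, the one matching it in length and width, ridge along the house, centred and fully seated on both gables. Leave the houses standing where they are, and do not disturb the fir tree or the paint tube.

Things in the scene. Friction and masses are not known exactly. Their poses are not given: they have to be found in the camera images.
- house_narrow_short: narrow, short cottage shell without roof, loose: brown wooden walls 64 mm long (x) by 56 mm wide (y), 5 thick, open on top, on a white base board 84 x 76 x 5. Origin: centre of the board's underside, z up, x along the length. Side walls end 47 above the origin; end walls (x = +-32) rise in 45 degree gables to 77. Its roof, fully seated, has its origin 41 above this one.
- house_narrow_long: narrow, long cottage shell without roof, loose: brown wooden walls 108 mm long (x) by 56 mm wide (y), 5 thick, open on top, on a white base board 128 x 76 x 5. Origin: centre of the board's underside, z up, x along the length. Side walls end 47 above the origin; end walls (x = +-54) rise in 45 degree gables to 77. Its roof, fully seated, has its origin 41 above this one.
- house_wide_short: wide, short cottage shell without roof, loose: brown wooden walls 64 mm long (x) by 80 mm wide (y), 5 thick, open on top, on a white base board 84 x 100 x 5. Origin: centre of the board's underside, z up, x along the length. Side walls end 47 above the origin; end walls (x = +-32) rise in 45 degree gables to 89. Its roof, fully seated, has its origin 41 above this one.
- house_wide_long: wide, long cottage shell without roof, loose: brown wooden walls 108 mm long (x) by 80 mm wide (y), 5 thick, open on top, on a white base board 128 x 100 x 5. Origin: centre of the board's underside, z up, x along the length. Side walls end 47 above the origin; end walls (x = +-54) rise in 45 degree gables to 89. Its roof, fully seated, has its origin 41 above this one.
- roof_narrow_short: narrow, short white roof, loose, 55 g: 5 thick panels at 45 degrees, ridge (dark strip) along x, 80 mm long (x), 79 mm wide (y), stands tent-like on its eaves. Origin: middle, level with the eaves' lower edges, z up; ridge top at 43. Mid-ridge chimney 20 x 20 (sides along x, y), top at 75, plus a pot 6 high: grip it there, best closing along y. Same after half a turn. Fits the narrow, short house.
- roof_narrow_long: narrow, long white roof, loose, 72 g: 5 thick panels at 45 degrees, ridge (dark strip) along x, 124 mm long (x), 79 mm wide (y), stands tent-like on its eaves. Origin: middle, level with the eaves' lower edges, z up; ridge top at 43. Mid-ridge chimney 20 x 20 (sides along x, y), top at 75, plus a pot 6 high: grip it there, best closing along y. Same after half a turn. Fits the narrow, long house.
- roof_wide_short: wide, short white roof, loose, 65 g: 5 thick panels at 45 degrees, ridge (dark strip) along x, 80 mm long (x), 103 mm wide (y), stands tent-like on its eaves. Origin: middle, level with the eaves' lower edges, z up; ridge top at 55. Mid-ridge chimney 20 x 20 (sides along x, y), top at 87, plus a pot 6 high: grip it there, best closing along y. Same after half a turn. Fits the wide, short house.
- roof_wide_long: wide, long white roof, loose, 90 g: 5 thick panels at 45 degrees, ridge (dark strip) along x, 124 mm long (x), 103 mm wide (y), stands tent-like on its eaves. Origin: middle, level with the eaves' lower edges, z up; ridge top at 55. Mid-ridge chimney 20 x 20 (sides along x, y), top at 87, plus a pot 6 high: grip it there, best closing along y. Same after half a turn. Fits the wide, long house.
- fir_tree: bystander: green plywood fir 128 mm high and 70 wide (y) on a white foot 50 x 60, loose; origin under the foot's centre
- paint_tube: bystander: paint tube lying flat along its x, 135 mm long, up to 46 wide and 26 high, loose; origin under its middle on the table

How it is judged:
By the outcome, as a careful person would: the job done as asked, in the order asked, and still so for the second after the job is handed in, with the robot touching nothing.
It also fails if it takes over 125 s, if anything falls off the work surface, if the arm or the gripper's body presses on something with over 40 N, if the wrist force passes 120 N, or if a joint passes its speed limit or range.

## Working session

There is one attempt and no reset: what is moved stays moved. The work goes in short steps, Python scripts to look and compute and a tool call to move; the robot and the scene stay as the last step left them, time stands still between calls to the robot, and variables do not carry over. Pictures are saved under pics/ and viewed, at most 14 in all, crops included, and the job is handed in when it is done.

Besides the shell and the picture viewer there is one more tool, called after "Emit:" as name(argument=value, ...), one argument or row to a line, values as JSON. drive_tool: Moves the arm, as the interface text tells. Its arguments: {"type":"object","properties":{"offset":{"type":"array"},"turn":{"type":"array"},"hand":{"type":"array"},"newtons":{"type":"number"}},"required":["offset","turn","hand"]}

```bash
ls; mkdir -p pics
python3 - <<'E'
from rig import *
import cv2,numpy as np
s=observe();print(s['position'],s['tool_rot'],env.hold_point_z)
for n in ("scene","side","wrist"):
    im=get_image(n);cv2.imwrite(f'pics/{n}0.png',im)
    c=camera_info(n);W=np.array(c['world_to_cam']);print(n,c['fx'],c['cx'],c['cy'],(-W[:3,:3].T@W[:3,3]).round(3))
E
```

```text
pics
[5.49698879e-01 3.78269431e-05 2.30718043e-01] [[ 3.37987816e-05  9.99998988e-01 -1.42247492e-03]
 [ 9.99999960e-01 -3.34015623e-05  2.79268035e-04]
 [ 2.79220239e-04 -1.42248431e-03 -9.99998949e-01]] 0.0187
scene 360.84535673077414 255.67962183976408 189.7460487391379 [0.964 0.489 1.113]
side 440.9766454704772 259.08150919809924 189.96313235551582 [-0.153 -0.939  0.705]
wrist 297.8015951447007 255.91556591481128 192.84528398040675 [0.55  0.084 0.374]
```

Run:
```python
import cv2
for n in ("scene","side"):
    im=cv2.imread(f'pics/{n}0.png');cv2.imwrite(f'pics/{n}0b.png',cv2.resize(im,(800,600),interpolation=cv2.INTER_CUBIC))
```

```text
(no output)
```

View pics/scene0b.png

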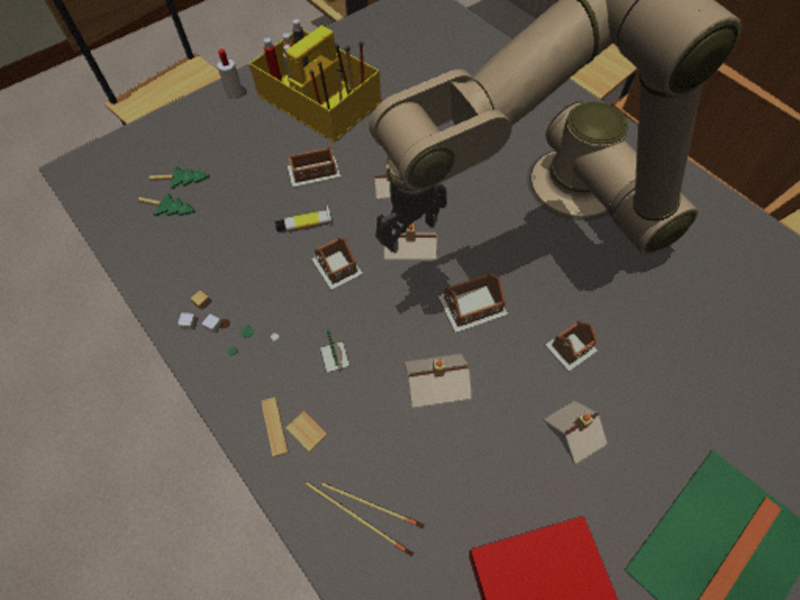

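View pics/side0b.png

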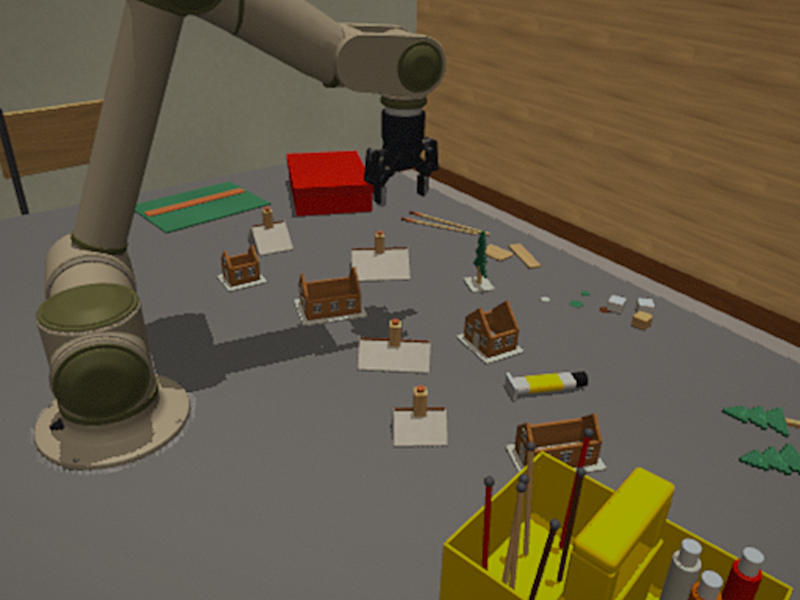

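The scene view (800x600) shows the houses at (315,165), (337,262), (474,303) and (573,345). The roof pots are at (440,364), (585,420) and (410,232), with one hidden near (385,185). The side view shows pots at about (380,233), (267,210), (395,322) and (420,390).

```bash
cat > h.py <<'E'
from rig import *
import cv2,numpy as np
from scipy.spatial.transform import Rotation as R
def cam(n):
    c=camera_info(n);W=np.array(c['world_to_cam']);return c,W[:3,:3],-W[:3,:3].T@W[:3,3]
def cast(C,px,z):
    c,Rm,o=C;px=np.atleast_2d(np.float64(px))
    d=np.c_[(px[:,0]-c['cx'])/c['fx'],(px[:,1]-c['cy'])/c['fy'],np.ones(len(px))]@Rm
    return o+d*((z-o[2])/d[:,2])[:,None]
def proj(C,P):
    c,Rm,o=C;p=(np.atleast_2d(P)-o)@Rm.T
    return np.c_[c['fx']*p[:,0]/p[:,2]+c['cx'],c['fy']*p[:,1]/p[:,2]+c['cy']]
def white(im,lo=110,sat=70):
    h=cv2.cvtColor(im,cv2.COLOR_BGR2HSV);return ((h[...,2]>lo)&(h[...,1]<sat)).astype(np.uint8)*255
def wood(im):
    h=cv2.cvtColor(im,cv2.COLOR_BGR2HSV);return ((h[...,0]<18)&(h[...,1]>90)&(h[...,2]>40)).astype(np.uint8)*255
E
python3 - <<'E'
from h import *
S=cam('scene');D=cam('side');Wc=cam('wrist')
f=.64
for nm,p,z in [('house A',(315,168),.02),('house B',(337,266),.02),('house C',(474,306),.02),('house D',(573,348),.02),('pot',(439,363),.08),('pot',(586,417),.08),('pot',(411,229),.08),('tube',(303,221),.01),('fir',(335,355),.0)]:
    print('scene',nm,cast(S,np.array(p)*f,z).round(3)[0,:2])
for nm,p,z in [('pot',(379,233),.08),('pot',(267,209),.08),('pot',(395,321),.08),('pot',(420,389),.08),('house A',(556,450),.02),('B',(490,335),.02),('C',(330,300),.02),('D',(241,270),.02)]:
    print('side',nm,cast(D,np.array(p)*f,z).round(3)[0,:2])
print(Wc[1].round(3))
im=cv2.imread('pics/wrist0.png');cv2.imwrite('pics/w0b.png',np.hstack([im]))
E
```

```text
scene house A [ 0.496 -0.45 ]
scene house B [ 0.63  -0.168]
scene house C [0.458 0.112]
scene house D [0.366 0.321]
scene pot [0.628 0.184]
scene pot [0.487 0.442]
scene pot [ 0.459 -0.106]
scene tube [ 0.614 -0.334]
scene fir [0.763 0.004]
side pot [0.642 0.199]
side pot [0.501 0.457]
side pot [ 0.454 -0.121]
side pot [ 0.37  -0.299]
side house A [ 0.494 -0.467]
side B [ 0.628 -0.182]
side C [0.452 0.096]
side D [0.363 0.314]
[[ 1.    -0.001 -0.001]
 [-0.001 -0.946  0.325]
 [-0.002 -0.325 -0.946]]
```

View pics/wrist0.png

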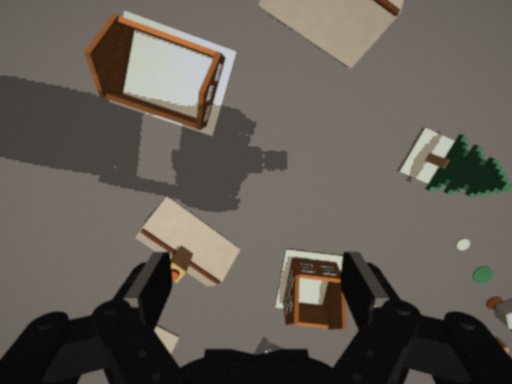

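The wrist view shows house C at (163,73), roof R3 with its ridge around (180,245), house B at (315,290), and the fir at (455,165). I'll raise the tool and look at each house from overhead.

Emit:
drive_tool(
  offset=[
    [0.4,-0.4,-0.6],
    [0.4,-0.4,-0.6],
    [0.4,-0.4,-0.6],
    [0,-0.4,-0.6],
    [0,0,-0.4],
    [0,0,0],
    [0,0,0],
    [0,0,0],
    [0,0,0],
    [0,0,0],
  ],
  turn=[
    [0,0,0],
    [0,0,0],
    [0,0,0],
    [0,0,0],
    [0,0,0],
    [0,0,0],
    [0,0,0],
    [0,0,0],
    [0,0,0],
    [0,0,0],
  ],
  hand=[1,1,1,1,1,1,1,1,1,1],
)

```text
time_s: 1.4
position: [0.486, 0.048, 0.3431]
tool_rot: [[0.0, 1.0, -0.0], [1.0, -0.0, 0.0], [0.0, -0.0, -1.0]]
ft_force: [0.4, -0.6, 0.3]
grip_width: 0.0853
gripper_force: 0.0
```

```bash
cat > look.py <<'E'
from h import *
import sys
def boards(im,C,near=None):
    m=white(im);n,l,st,ce=cv2.connectedComponentsWithStats(m)
    return m
if __name__=='__main__':
    tag=sys.argv[1]
    s=observe();C=cam('wrist');im=get_image('wrist');cv2.imwrite(f'pics/{tag}.png',im);np.savez(f'pics/{tag}.npz',o=C[2],R=C[1],**{k:C[0][k] for k in('fx','fy','cx','cy')})
    print(s['position'].round(4) if hasattr(s['position'],'round') else s['position'],s['time_s'])
    m=cv2.bitwise_or(white(im),wood(im)); m=cv2.morphologyEx(m,cv2.MORPH_CLOSE,np.ones((3,3)))
    n,l,st,ce=cv2.connectedComponentsWithStats(m)
    w=white(im)
    for i in range(1,n):
        if st[i,4]<500: continue
        ys,xs=np.nonzero((l==i)&(w>0))
        if len(xs)<300: continue
        (cx,cy),(a,b),t=cv2.minAreaRect(np.float32(cast(C,np.c_[xs,ys],.005)[:,:2]*1000))
        if a<b:a,b,t=b,a,t+90
        ys,xs=np.nonzero((l==i)&(wood(im)>0))
        print('px',ce[i].round(),st[i],'c',round(cx),round(cy),'size',round(a,1),round(b,1),'yaw',round(t,1),'nwhite',len(xs))
E
python3 look.py a
python3 - <<'E'
from h import *
im=cv2.imread('pics/a.png');cv2.imwrite('pics/a2.png',np.hstack([cv2.resize(im,(400,300)),cv2.resize(cv2.merge([white(im),wood(im),white(im)*0]),(400,300))]))
E
```

```text
[0.486  0.048  0.3431] 1.4
px [269. 182.] [   37     0   445   354 92714] c 486 -94 size 770.3 636.1 yaw 10.7 nwhite 3852
```

View pics/a2.png

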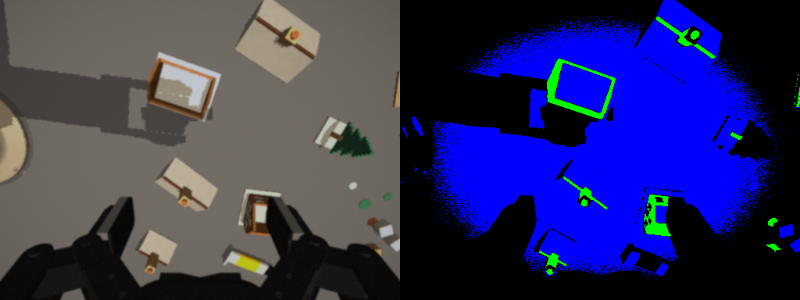

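The picture shows house C at (185,85), roof R1 at (290,38), R3 at (187,185), R4 at (155,255), house B at (262,210) and the paint tube at (245,262). The white threshold is too low, because it also picks up the table.

Run:
```python
from h import *
im=cv2.imread('pics/a.png');h=cv2.cvtColor(im,cv2.COLOR_BGR2HSV)
for n,(x,y) in dict(board=(275,105),boardL=(196,95),inside=(240,95),insh=(230,112),tab=(300,150),tabc=(256,190),R1=(335,70),R1t=(385,25),R3=(215,235),R3u=(250,250),R4=(205,305),shadow=(90,90)).items(): print(n,(x*1.28/1.28,y),np.median(h[y-1:y+2,x-1:x+2].reshape(-1,3),0))
```

```text
board (275.0, 105) [ 11.  44. 168.]
boardL (196.0, 95) [ 13. 178. 120.]
inside (240.0, 95) [108.  15. 204.]
insh (230.00000000000003, 112) [ 19.  50. 151.]
tab (300.0, 150) [ 15.  29. 114.]
tabc (256.0, 190) [ 14.  29. 115.]
R1 (335.0, 70) [ 19.  50. 166.]
R1t (385.0, 25) [ 18.  42. 134.]
R3 (215.0, 235) [ 18.  51. 164.]
R3u (250.0, 250) [ 19.  51. 185.]
R4 (204.99999999999997, 305) [ 19.  51. 185.]
shadow (90.0, 90) [ 15.  30. 110.]
```

```bash
sed -i 's/lo=110/lo=126/' h.py
cat > look.py <<'E'
from h import *
import sys
def analyse(im,C):
    w=white(im);d=wood(im)
    m=cv2.bitwise_or(w,d)
    n,l,st,ce=cv2.connectedComponentsWithStats(m)
    for i in range(1,n):
        if st[i,4]<500: continue
        ys,xs=np.nonzero((l==i)&(w>0))
        if len(xs)<250: continue
        f=lambda xs,ys,z:cv2.minAreaRect(np.float32(cast(C,np.c_[xs,ys],z)[:,:2]*1000))
        def show(nm,r):
            (cx,cy),(a,b),t=r
            if a<b:a,b,t=b,a,t+90
            print('  ',nm,'c',round(cx,1),round(cy,1),'size',round(a,1),round(b,1),'yaw',round((t+90)%180-90,1))
        print('px',ce[i].round(),st[i],'white/wood',len(xs),((l==i)&(d>0)).sum())
        show('white z5',f(xs,ys,.005))
        # ridge: long thin part of the wood, chimney removed by using a line fit
        ys,xs=np.nonzero((l==i)&(d>0))
        if len(xs)<40: continue
        for z in(.043,.055):
            P=cast(C,np.c_[xs,ys],z)[:,:2]*1000
            vx,vy,x0,y0=cv2.fitLine(np.float32(P),cv2.DIST_HUBER,0,.01,.01).ravel()
            for _ in range(4):
                q=P[abs((P-[x0,y0])@[-vy,vx])<4]
                vx,vy,x0,y0=cv2.fitLine(np.float32(q),cv2.DIST_HUBER,0,.01,.01).ravel()
            t=(q-[x0,y0])@[vx,vy];a,b=t.min(),t.max();mid=np.array([x0,y0])+np.array([vx,vy])*(a+b)/2
            print('   ridge',z,mid.round(1),'len',round(b-a,1),'yaw',round((np.degrees(np.arctan2(vy,vx))+90)%180-90,1))
if __name__=='__main__':
    tag=sys.argv[1]
    s=observe();C=cam('wrist');im=get_image('wrist');cv2.imwrite(f'pics/{tag}.png',im)
    print(np.round(s['position'],4),s['time_s']);analyse(im,C)
E
python3 - <<'E'
from look import *
analyse(cv2.imread('pics/a.png'),cam('wrist'))
E
```

```text
px [357.  54.] [ 301    0  109  107 6349] white/wood 5826 523
   white z5 c 638.4 178.8 size 141.7 104.2 yaw -30.6
   ridge 0.043 [633.4 184.7] len 124.3 yaw -30.5
   ridge 0.055 [629.3 183.3] len 121.0 yaw -30.5
px [233. 110.] [ 188   66   96   90 5271] white/wood 3705 1566
   white z5 c 450.9 98.7 size 130.1 101.7 yaw -18.6
   ridge 0.043 [440.3  82.3] len 121.9 yaw -36.8
   ridge 0.055 [441.5  83.6] len 118.6 yaw -36.7
px [423. 170.] [403 150  41  41 911] white/wood 836 75
   white z5 c 762.7 5.6 size 62.0 43.2 yaw 67.8
   ridge 0.043 [753.    9.9] len 24.3 yaw -24.8
   ridge 0.055 [745.7  13.1] len 23.6 yaw -25.1
px [241. 237.] [ 198  201   82   70 2822] white/wood 2443 379
   white z5 c 457.0 -125.5 size 142.3 90.5 yaw -39.9
   ridge 0.043 [ 453.9 -116.7] len 119.3 yaw -39.9
   ridge 0.055 [ 454.8 -110. ] len 116.1 yaw -39.9
px [328. 271.] [ 304  242   56   61 1659] white/wood 766 893
   white z5 c 614.4 -183.5 size 125.8 83.8 yaw 69.5
   ridge 0.043 [ 605.2 -172.5] len 106.3 yaw -80.3
   ridge 0.055 [ 601.8 -164.1] len 103.0 yaw -80.8
px [202. 318.] [ 178  294   50   50 1436] white/wood 1170 266
   white z5 c 381.4 -293.2 size 94.3 71.1 yaw -33.2
   ridge 0.043 [ 371.8 -292.9] len 75.6 yaw -33.8
   ridge 0.055 [ 375.  -281.2] len 73.5 yaw -34.1
```

Emit:
drive_tool(
  offset=[
    [0.9,-0.3,0],
    [0.9,-0.3,0],
    [0.9,-0.3,0],
    [0.9,-0.3,0],
    [0.9,-0.3,0],
    [0.9,-0.3,0],
    [0.8,-0.2,0],
    [0,0,0],
    [0,0,0],
    [0,0,0],
  ],
  turn=[
    [0,0,0],
    [0,0,0],
    [0,0,0],
    [0,0,0],
    [0,0,0],
    [0,0,0],
    [0,0,0],
    [0,0,0],
    [0,0,0],
    [0,0,0],
  ],
  hand=[1,1,1,1,1,1,1,1,1,1],
)

```text
time_s: 2.7
position: [0.4063, 0.2952, 0.3434]
tool_rot: [[0.001, 1.0, 0.0], [1.0, -0.001, -0.0], [-0.0, 0.0, -1.0]]
ft_force: [0.3, -0.5, 0.8]
grip_width: 0.0856
gripper_force: 0.0
```

```bash
python3 look.py b
```

```text
[0.4063 0.2952 0.3434] 2.7
px [317.  45.] [ 281    1   71   87 4175] white/wood 3891 284
   white z5 c 497.7 439.0 size 104.6 93.6 yaw 80.7
   ridge 0.043 [493.1 441.5] len 78.6 yaw -9.5
   ridge 0.055 [490.8 439.8] len 76.5 yaw -9.5
px [227. 134.] [ 198  110   58   51 2372] white/wood 1456 916
   white z5 c 360.2 311.9 size 85.2 77.5 yaw -4.8
   ridge 0.043 [353.9 301.9] len 77.5 yaw -35.6
   ridge 0.055 [355.3 303.9] len 75.4 yaw -35.6
px [392. 211.] [ 339  166   94   82 4052] white/wood 3661 391
   white z5 c 646.6 174.1 size 162.5 106.0 yaw -30.5
   ridge 0.043 [635.4 178.6] len 123.7 yaw -30.9
   ridge 0.055 [629.2 184.2] len 120.3 yaw -30.9
px [283. 257.] [ 239  218   85   75 3881] white/wood 1804 2077
   white z5 c 447.4 89.5 size 130.7 121.5 yaw -18.5
   ridge 0.043 [457.5 101.4] len 152.1 yaw -48.6
   ridge 0.055 [456.6 109.3] len 148.0 yaw -49.1
px [443. 295.] [423 279  40  32 704] white/wood 614 90
   white z5 c 766.0 3.1 size 62.2 51.4 yaw 67.7
   ridge 0.043 [750.6  18.5] len 42.9 yaw -49.7
   ridge 0.055 [741.3  28.3] len 41.7 yaw -49.2
px [280. 339.] [ 247  317   68   40 1144] white/wood 1105 39
   white z5 c 458.3 -120.8 size 133.8 81.9 yaw -39.6
```

```bash
cat > plan.py <<'E'
from h import *
import sys
# plan.py x y z psi(deg, world angle of tool x) n rows
x,y,z,psi=map(float,sys.argv[1:5]);n=int(sys.argv[5])
s=observe();p=np.array(s['position']);Rm=np.array(s['tool_rot'])
c,sn=np.cos(np.radians(psi)),np.sin(np.radians(psi))
T=np.array([[c,sn,0],[sn,-c,0],[0,0,-1.]])
rv=R.from_matrix(Rm.T@T).as_rotvec()
print('now psi',np.degrees(np.arctan2(Rm[1,0],Rm[0,0])).round(2),'q6',np.round(s['q'][5],1),'turn total units',(np.degrees(rv)/6).round(3),'per row',(np.degrees(rv)/6/n).round(3))
d=(np.array([x,y,z])-p)/n
print('world shift',(d*n*1000).round(1))
for i in range(n):
    Ri=(R.from_matrix(Rm)*R.from_rotvec(rv*i/n)).as_matrix();print((Ri.T@d/.04).round(2).tolist(),end=',')
print()
E
python3 plan.py .629 .184 .18 149.2 10
```

```text
now psi 89.92 q6 22.6 turn total units [ 1.000e-03  1.000e-03 -9.879e+00] per row [ 0.     0.    -0.988]
world shift [ 222.7 -111.2 -163.4]
[-0.28, 0.56, 0.41],[-0.33, 0.53, 0.41],[-0.39, 0.49, 0.41],[-0.43, 0.45, 0.41],[-0.48, 0.4, 0.41],[-0.52, 0.35, 0.41],[-0.55, 0.29, 0.41],[-0.58, 0.23, 0.41],[-0.6, 0.17, 0.41],[-0.61, 0.11, 0.41],
```

Emit:
drive_tool(
  offset=[
    [-0.28,0.56,0.41],
    [-0.33,0.53,0.41],
    [-0.39,0.49,0.41],
    [-0.43,0.45,0.41],
    [-0.48,0.4,0.41],
    [-0.52,0.35,0.41],
    [-0.55,0.29,0.41],
    [-0.58,0.23,0.41],
    [-0.6,0.17,0.41],
    [-0.61,0.11,0.41],
  ],
  turn=[
    [0,0,-0.99],
    [0,0,-0.99],
    [0,0,-0.99],
    [0,0,-0.99],
    [0,0,-0.99],
    [0,0,-0.99],
    [0,0,-0.99],
    [0,0,-0.99],
    [0,0,-0.99],
    [0,0,-0.97],
  ],
  hand=[1,1,1,1,1,1,1,1,1,1],
)

```text
time_s: 4.0
position: [0.6304, 0.1837, 0.1788]
tool_rot: [[-0.861, 0.509, -0.0], [0.509, 0.861, -0.0], [0.0, -0.0, -1.0]]
ft_force: [0.1, 0.2, 0.5]
grip_width: 0.0853
gripper_force: 0.0
```

```bash
python3 look.py c; python3 plan.py .629 .184 .06 149.1 5
```

```text
[0.6304 0.1837 0.1788] 4.0
px [75. 64.] [    0     0   156   137 14493] white/wood 7484 7009
   white z5 c 457.4 95.3 size 113.5 103.1 yaw -18.8
   ridge 0.043 [462.6  99.5] len 127.7 yaw 31.2
   ridge 0.055 [466.6 104.9] len 122.4 yaw 31.0
px [261. 201.] [ 211  119   94  126 5498] white/wood 4199 1299
   white z5 c 669.2 165.1 size 115.6 90.6 yaw 71.1
   ridge 0.043 [633.3 181.7] len 125.7 yaw -30.5
   ridge 0.055 [630.  183.5] len 120.3 yaw -30.6
px [ 19. 306.] [   0  269   56   91 2101] white/wood 596 1505
   white z5 c 616.9 -171.3 size 85.0 67.8 yaw 80.2
   ridge 0.043 [ 635.2 -148.4] len 122.9 yaw -60.6
   ridge 0.055 [ 631.9 -132.2] len 117.6 yaw -60.6
px [192. 324.] [ 165  306   53   41 1426] white/wood 1235 191
   white z5 c 766.3 3.6 size 61.6 51.5 yaw 67.2
   ridge 0.043 [752.1  17.5] len 38.5 yaw -51.5
   ridge 0.055 [743.8  26.5] len 36.8 yaw -51.1
now psi 149.54 q6 -53.8 turn total units [-0.022 -0.018  0.074] per row [-0.004 -0.004  0.015]
world shift [  -2.8    2.1 -115.9]
[0.02, 0.0, 0.58],[0.02, 0.0, 0.58],[0.02, 0.0, 0.58],[0.02, 0.0, 0.58],[0.02, 0.0, 0.58],
```

View pics/c.png

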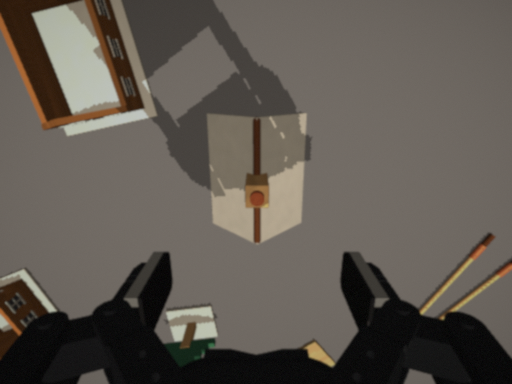

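Emit:
drive_tool(
  offset=[
    [0.02,0,0.58],
    [0.02,0,0.58],
    [0.02,0,0.58],
    [0.02,0,0.58],
    [0.02,0,0.58],
    [0,0,0],
    [0,0,0],
    [0,0,0],
    [0,0,0],
    [0,0,0],
  ],
  turn=[
    [0,0,0.02],
    [0,0,0.02],
    [0,0,0.02],
    [0,0,0.02],
    [0,0,0],
    [0,0,0],
    [0,0,0],
    [0,0,0],
    [0,0,0],
    [0,0,0],
  ],
  hand=[1,1,1,1,1,1,0.2,0.2,0.2,0],
  newtons=35,
)

```text
time_s: 5.3
position: [0.6263, 0.187, 0.0639]
tool_rot: [[-0.855, 0.518, 0.001], [0.518, 0.855, 0.0], [-0.001, 0.0, -1.0]]
ft_force: [-0.1, -0.6, 1.9]
grip_width: 0.0195
gripper_force: 36.6
```

Emit:
drive_tool(
  offset=[
    [0,0,0],
    [0,0,0],
    [0,0,0],
    [0,0,0],
    [0,0,0],
    [0,0,0],
    [0,0,0],
    [0,0,0],
    [0,0,0],
    [0,0,0],
  ],
  turn=[
    [0,0,0],
    [0,0,0],
    [0,0,0],
    [0,0,0],
    [0,0,0],
    [0,0,0],
    [0,0,0],
    [0,0,0],
    [0,0,0],
    [0,0,0],
  ],
  hand=[0,0,0,0,0,0,0,0,0,0],
)

```text
time_s: 6.55
position: [0.6263, 0.187, 0.0638]
tool_rot: [[-0.855, 0.518, 0.001], [0.518, 0.855, -0.0], [-0.001, 0.0, -1.0]]
ft_force: [-1.7, 0.6, 6.1]
grip_width: 0.0191
gripper_force: 37.0
```

```bash
python3 plan.py .451 .0985 .23 161.4 10
```

```text
now psi 148.81 q6 -52.5 turn total units [ 0.003  0.007 -2.099] per row [ 0.     0.001 -0.21 ]
world shift [-175.3  -88.5  166.2]
[0.26, -0.42, -0.42],[0.27, -0.41, -0.42],[0.28, -0.4, -0.42],[0.29, -0.4, -0.42],[0.3, -0.39, -0.42],[0.3, -0.39, -0.42],[0.31, -0.38, -0.42],[0.32, -0.37, -0.42],[0.33, -0.36, -0.42],[0.34, -0.36, -0.42],
```

Emit:
drive_tool(
  offset=[
    [0,0,-0.8],
    [0,0,-1],
    [0,0,-1],
    [0.45,-0.7,-0.8],
    [0.48,-0.68,-0.3],
    [0.51,-0.66,0],
    [0.53,-0.63,0],
    [0.56,-0.61,0],
    [0.58,-0.59,0],
    [0,0,0],
  ],
  turn=[
    [0,0,0],
    [0,0,0],
    [0,0,0],
    [0,0,-0.35],
    [0,0,-0.35],
    [0,0,-0.35],
    [0,0,-0.35],
    [0,0,-0.35],
    [0,0,-0.35],
    [0,0,0],
  ],
  hand=[0,0,0,0,0,0,0,0,0,0],
)

```text
time_s: 7.8
position: [0.4444, 0.1017, 0.2193]
tool_rot: [[-0.948, 0.32, -0.001], [0.32, 0.948, 0.0], [0.001, -0.0, -1.0]]
ft_force: [0.8, 0.3, -1.5]
grip_width: 0.0194
gripper_force: 36.2
```

```bash
python3 look.py d >/dev/null
cat > hand.py <<'E'
from h import *
import sys
# held roof: ridge ends in the tool frame; hand.py tag h_ridge zg(TCP z above roof origin) name->house x y yaw
tag=sys.argv[1];hr,zg=float(sys.argv[2]),float(sys.argv[3])
im=get_image('wrist');cv2.imwrite(f'pics/{tag}.png',im)
s=observe();C=cam('wrist');p=np.array(s['position']);T=np.array(s['tool_rot'])
P=cast(C,np.c_[np.nonzero(wood(im))[::-1]],p[2]-zg+hr)
q=(P-p)@T
k=(abs(q[:,1])<.005)&(abs(q[:,0])<.09);q=q[k]*1000
h,e=np.histogram(q[:,0],np.arange(-90,91,5));print('tcp',p.round(4));print(dict(zip(e[:-1].astype(int).tolist(),h.tolist())))
k=q[:,0];print('range',k.min().round(1),k.max().round(1),'med y',np.median(q[:,1]).round(1),'slope deg',np.degrees(np.polyfit(q[:,0],q[:,1],1)[0]).round(1))
E
python3 hand.py d2 .055 .0638; python3 plan.py .4468 .0999 .25 161.4 10
```

```text
tcp [0.4463 0.1021 0.2194]
{-90: 0, -85: 0, -80: 0, -75: 0, -70: 0, -65: 47, -60: 63, -55: 55, -50: 70, -45: 73, -40: 112, -35: 112, -30: 114, -25: 119, -20: 119, -15: 136, -10: 119, -5: 142, 0: 144, 5: 109, 10: 88, 15: 93, 20: 106, 25: 96, 30: 108, 35: 107, 40: 106, 45: 122, 50: 106, 55: 18, 60: 125, 65: 53, 70: 0, 75: 0, 80: 0, 85: 0}
range -64.8 68.7 med y -0.3 slope deg -0.3
now psi 161.36 q6 -73.4 turn total units [ 0.003  0.004 -0.007] per row [ 0.     0.    -0.001]
world shift [ 0.5 -2.2 30.6]
[-0.0, -0.0, -0.08],[-0.0, -0.0, -0.08],[-0.0, -0.0, -0.08],[-0.0, -0.0, -0.08],[-0.0, -0.0, -0.08],[-0.0, -0.0, -0.08],[-0.0, -0.0, -0.08],[-0.0, -0.0, -0.08],[-0.0, -0.0, -0.08],[-0.0, -0.0, -0.08],
```

View pics/d2.png

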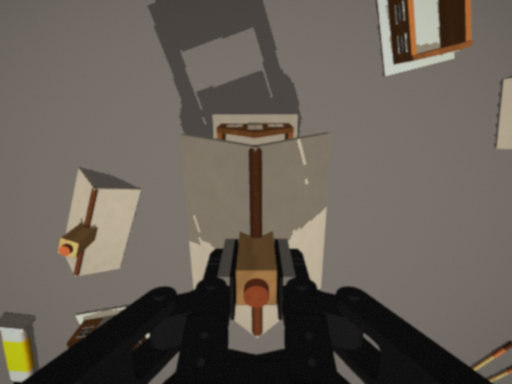

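Emit:
drive_tool(
  offset=[
    [-0.03,-0.05,0],
    [0,0,0.5],
    [0,0,0.7],
    [0,0,0.7],
    [0,0,0.4],
    [0,0,0.2],
    [0,0,0.15],
    [0,0,0.1],
    [0,0,0.05],
    [0,0,0],
  ],
  turn=[
    [0,0,0],
    [0,0,0],
    [0,0,0],
    [0,0,0],
    [0,0,0],
    [0,0,0],
    [0,0,0],
    [0,0,0],
    [0,0,0],
    [0,0,0],
  ],
  hand=[0,0,0,0,0,0,0,0,0,0],
)

```text
time_s: 9.15
position: [0.4466, 0.0998, 0.1075]
tool_rot: [[-0.948, 0.319, 0.0], [0.319, 0.948, 0.0], [-0.0, 0.0, -1.0]]
ft_force: [-1.1, 0.1, -1.8]
grip_width: 0.0194
gripper_force: 36.2
```

```bash
python3 hand.py e .055 .0638; python3 plan.py .4468 .0999 .1048 161.4 1
```

```text
tcp [0.4467 0.0998 0.1075]
{-90: 0, -85: 0, -80: 0, -75: 0, -70: 0, -65: 56, -60: 54, -55: 58, -50: 70, -45: 73, -40: 112, -35: 112, -30: 113, -25: 119, -20: 119, -15: 136, -10: 119, -5: 142, 0: 144, 5: 110, 10: 88, 15: 91, 20: 108, 25: 96, 30: 108, 35: 108, 40: 107, 45: 120, 50: 108, 55: 18, 60: 7, 65: 0, 70: 0, 75: 0, 80: 0, 85: 0}
range -64.9 62.8 med y -0.4 slope deg -0.5
now psi 161.4 q6 -73.7 turn total units [ 0.001  0.004 -0.   ] per row [ 0.001  0.004 -0.   ]
world shift [ 0.1  0.1 -2.7]
[-0.0, 0.0, 0.07],
```

Emit:
drive_tool(
  offset=[
    [0,0,0.03],
    [0,0,0.03],
    [0,0,0.02],
    [0,0,0],
    [0,0,0],
    [0,0,0],
    [0,0,0],
    [0,0,0],
    [0,0,0],
    [0,0,0],
  ],
  turn=[
    [0,0,0],
    [0,0,0],
    [0,0,0],
    [0,0,0],
    [0,0,0],
    [0,0,0],
    [0,0,0],
    [0,0,0],
    [0,0,0],
    [0,0,0],
  ],
  hand=[0,0,0,0,0,0.3,0.4,0.7,1,1],
)

```text
time_s: 10.45
position: [0.4465, 0.0998, 0.1041]
tool_rot: [[-0.948, 0.319, -0.0], [0.319, 0.948, -0.0], [0.0, -0.0, -1.0]]
ft_force: [-0.4, -0.7, 0.7]
grip_width: 0.0844
gripper_force: 0.0
```

```bash
python3 plan.py .4908 .4398 .2 170.4 8
```

```text
now psi 161.4 q6 -73.7 turn total units [-0.0e+00 -1.0e-03 -1.5e+00] per row [-0.    -0.    -0.188]
world shift [ 44.3 340.   95.9]
[0.21, 1.05, -0.3],[0.19, 1.06, -0.3],[0.17, 1.06, -0.3],[0.15, 1.06, -0.3],[0.12, 1.06, -0.3],[0.1, 1.07, -0.3],[0.08, 1.07, -0.3],[0.06, 1.07, -0.3],
```

Emit:
drive_tool(
  offset=[
    [0,0,-0.4],
    [0,0,-1],
    [0,0,-1],
    [0,0,-1],
    [0,0,-1],
    [0,0,-1],
    [-0.9,-0.6,-0.4],
    [-0.9,-0.6,0],
    [0,0,0],
    [0,0,0],
  ],
  turn=[
    [0,0,0],
    [0,0,0],
    [0,0,0],
    [0,0,0],
    [0,0,0],
    [0,0,0],
    [0,0,0],
    [0,0,0],
    [0,0,0],
    [0,0,0],
  ],
  hand=[1,1,1,1,1,1,1,1,1,1],
)

```text
time_s: 11.7
position: [0.4991, 0.0316, 0.3359]
tool_rot: [[-0.948, 0.319, -0.001], [0.319, 0.948, 0.0], [0.001, 0.0, -1.0]]
ft_force: [0.1, 0.2, 0.3]
grip_width: 0.0851
gripper_force: 0.0
```

```bash
cat >> h.py <<'E'
def ridge(im,C,z,c,yaw,L,hw=5):
    "ridge strip near expected centre c (mm), yaw deg, at height z (m): refined centre, yaw, length"
    P=cast(C,np.c_[np.nonzero(wood(im))[::-1]],z)[:,:2]*1000;c=np.array(c,float)
    for _ in range(3):
        u=np.array([np.cos(np.radians(yaw)),np.sin(np.radians(yaw))]);n=np.array([-u[1],u[0]])
        q=P[(abs((P-c)@n)<hw)&(abs((P-c)@u)<L/2+6)]
        e=q[abs((q-c)@u)>15]
        vx,vy,x0,y0=cv2.fitLine(np.float32(e),cv2.DIST_HUBER,0,.01,.01).ravel()
        u=np.array([vx,vy]);t=(q-[x0,y0])@u;c=np.array([x0,y0])+u*(t.min()+t.max())/2
        yaw=(np.degrees(np.arctan2(vy,vx))+90)%180-90
    return c.round(1),round(yaw,1),round(t.max()-t.min(),1)
E
python3 look.py f | grep -A1 px
python3 - <<'E'
from h import *
im=cv2.imread('pics/f.png');C=cam('wrist');print(ridge(im,C,.096,[451,98.5],-18.6,124))
E
python3 plan.py .68 -.18 .34 161.4 8
```

```text
px [415.  12.] [391   0  58  25 598] white/wood 598 0
   white z5 c 393.9 305.6 size 80.7 29.2 yaw 71.3
px [498.  56.] [ 483   23   29   64 1582] white/wood 1582 0
   white z5 c 487.2 407.8 size 82.9 41.2 yaw -8.2
px [304. 103.] [ 254   51   78  105 4210] white/wood 3537 673
   white z5 c 457.4 102.0 size 152.3 113.4 yaw -18.8
--
px [159. 151.] [ 126  103   69   90 3803] white/wood 3358 445
   white z5 c 459.7 -122.5 size 139.3 81.3 yaw -39.6
--
px [ 35. 139.] [   0  106   63   61 2641] white/wood 2150 491
   white z5 c 379.0 -298.5 size 94.7 79.7 yaw -33.7
--
px [  7. 239.] [  0 202  19  68 733] white/wood 428 305
   white z5 c 509.7 -432.9 size 129.3 17.4 yaw -26.5
--
px [168. 250.] [ 131  225   69   61 1775] white/wood 639 1136
   white z5 c 625.6 -181.9 size 102.2 85.8 yaw 82.3
--
px [288. 284.] [271 273  35  25 661] white/wood 597 64
   white z5 c 764.2 5.1 size 61.7 46.0 yaw 67.4
(array([451.9,  98.1]), np.float32(-18.7), np.float64(119.7))
now psi 161.43 q6 -81.4 turn total units [ 0.001 -0.003  0.005] per row [ 0.    -0.     0.001]
world shift [ 181.  -211.9    3.9]
[-0.75, -0.45, -0.01],[-0.75, -0.45, -0.01],[-0.75, -0.45, -0.01],[-0.75, -0.45, -0.01],[-0.75, -0.45, -0.01],[-0.75, -0.45, -0.01],[-0.75, -0.45, -0.01],[-0.75, -0.45, -0.01],
```

Emit:
drive_tool(
  offset=[
    [-0.75,-0.45,0],
    [-0.75,-0.45,0],
    [-0.75,-0.45,0],
    [-0.75,-0.45,0],
    [-0.75,-0.45,0],
    [-0.75,-0.45,0],
    [-0.75,-0.45,0],
    [-0.75,-0.45,0],
    [0,0,0],
    [0,0,0],
  ],
  turn=[
    [0,0,0],
    [0,0,0],
    [0,0,0],
    [0,0,0],
    [0,0,0],
    [0,0,0],
    [0,0,0],
    [0,0,0],
    [0,0,0],
    [0,0,0],
  ],
  hand=[1,1,1,1,1,1,1,1,1,1],
)

```text
time_s: 13.0
position: [0.6808, -0.1805, 0.3365]
tool_rot: [[-0.948, 0.318, 0.0], [0.318, 0.948, 0.0], [-0.0, 0.0, -1.0]]
ft_force: [-0.5, 0.3, 0.7]
grip_width: 0.0851
gripper_force: 0.0
```

```bash
python3 look.py g | grep -A3 px
python3 - <<'E'
from h import *
im=cv2.imread('pics/g.png');C=cam('wrist')
for a in [((454,-117),-39.9,124),((372,-293),-33.8,80)]: print(ridge(im,C,.043,*a))
E
python3 plan.py .56 -.42 .34 161.4 8
```

```text
px [31. 89.] [   0   41   71   95 5116] white/wood 1694 3422
   white z5 c 497.1 -461.8 size 129.1 75.9 yaw -23.4
   ridge 0.043 [ 501.3 -461.4] len 126.6 yaw -48.9
   ridge 0.055 [ 504.  -452.9] len 123.1 yaw -49.0
px [244. 112.] [ 208   79   73   67 3331] white/wood 2294 1037
   white z5 c 626.3 -181.7 size 101.0 84.1 yaw 82.4
   ridge 0.043 [ 638.  -185.7] len 89.0 yaw 53.2
   ridge 0.055 [ 637.3 -184.6] len 87.4 yaw 53.3
px [146. 102.] [128  91  33  24 502] white/wood 502 0
   white z5 c 563.9 -321.7 size 48.1 30.5 yaw 64.2
px [380. 157.] [361 143  43  33 878] white/wood 842 36
   white z5 c 766.8 4.8 size 61.4 51.4 yaw 67.5
px [474. 302.] [ 404  270  108   75 3746] white/wood 3746 0
   white z5 c 1132.6 89.1 size 197.8 178.1 yaw 86.9
px [307. 339.] [ 220  313  137   53 3036] white/wood 3036 0
   white z5 c 1108.1 -244.9 size 275.1 121.8 yaw 89.9
now psi 161.47 q6 -95.9 turn total units [0.001 0.005 0.012] per row [0.    0.001 0.002]
world shift [-120.7 -239.7    3.1]
[0.12, -0.83, -0.01],[0.12, -0.83, -0.01],[0.12, -0.83, -0.01],[0.12, -0.83, -0.01],[0.12, -0.83, -0.01],[0.12, -0.83, -0.01],[0.12, -0.83, -0.01],[0.12, -0.83, -0.01],Traceback (most recent call last):
  File "<stdin>", line 3, in <module>
  File "h.py", line 24, in ridge
    vx,vy,x0,y0=cv2.fitLine(np.float32(e),cv2.DIST_HUBER,0,.01,.01).ravel()
                ~~~~~~~~~~~^^^^^^^^^^^^^^^^^^^^^^^^^^^^^^^^^^^^^^^^
cv2.error: OpenCV(4.12.0) /io/opencv/modules/imgproc/src/linefit.cpp:50: error: (-215:Assertion failed) count > 0 in function 'fitLine2D_wods'
```

Emit:
drive_tool(
  offset=[
    [0.12,-0.83,0],
    [0.12,-0.83,0],
    [0.12,-0.83,0],
    [0.12,-0.83,0],
    [0.12,-0.83,0],
    [0.12,-0.83,0],
    [0.12,-0.83,0],
    [0.12,-0.83,0],
    [0,0,0],
    [0,0,0],
  ],
  turn=[
    [0,0,0],
    [0,0,0],
    [0,0,0],
    [0,0,0],
    [0,0,0],
    [0,0,0],
    [0,0,0],
    [0,0,0],
    [0,0,0],
    [0,0,0],
  ],
  hand=[1,1,1,1,1,1,1,1,1,1],
)

```text
time_s: 14.3
position: [0.5602, -0.4198, 0.3369]
tool_rot: [[-0.948, 0.318, 0.001], [0.318, 0.948, -0.0], [-0.001, -0.0, -1.0]]
ft_force: [-0.3, 0.5, -0.1]
grip_width: 0.0853
gripper_force: 0.0
```

```bash
python3 look.py i | grep -A2 px
python3 - <<'E'
from h import *
im=cv2.imread('pics/i.png');C=cam('wrist')
for a in [((372,-293),-33.8,80),((454,-117),-39.9,124)]:
    try: print(ridge(im,C,.043,*a))
    except Exception as e: print('none')
E
python3 plan.py .454 -.116 .18 140.1 10
```

```text
px [430.  23.] [ 392    0   84   60 2694] white/wood 2362 332
   white z5 c 472.1 -133.0 size 80.1 74.9 yaw 51.1
   ridge 0.043 [ 478.5 -139. ] len 57.4 yaw -40.9
--
px [217. 115.] [ 191   69   53   92 4001] white/wood 2673 1328
   white z5 c 497.0 -462.9 size 129.0 78.3 yaw -23.8
   ridge 0.043 [ 494.8 -478.3] len 116.6 yaw -13.3
--
px [400. 128.] [379 104  67  65 749] white/wood 749 0
   white z5 c 626.2 -181.6 size 101.3 85.3 yaw 82.4
px [424. 143.] [ 387  114   70   56 3011] white/wood 804 2207
   white z5 c 632.0 -173.3 size 50.3 42.4 yaw 82.1
   ridge 0.043 [ 628.7 -187.3] len 112.7 yaw 53.2
--
px [ 11. 315.] [   0  278   34   79 1453] white/wood 1450 3
   white z5 c 740.2 -981.9 size 200.5 62.7 yaw -34.3
none
(array([ 478.5, -138.6]), np.float32(-40.9), np.float64(57.9))
now psi 161.49 q6 -118.0 turn total units [0.    0.007 3.565] per row [0.    0.001 0.357]
world shift [-106.4  303.7 -156.8]
[0.49, 0.64, 0.39],[0.52, 0.62, 0.39],[0.54, 0.6, 0.39],[0.56, 0.58, 0.39],[0.58, 0.55, 0.39],[0.6, 0.53, 0.39],[0.62, 0.51, 0.39],[0.64, 0.49, 0.39],[0.66, 0.46, 0.39],[0.68, 0.44, 0.39],
```

Emit:
drive_tool(
  offset=[
    [0.55,0.71,0.44],
    [0.58,0.69,0.44],
    [0.61,0.66,0.44],
    [0.63,0.63,0.44],
    [0.66,0.6,0.44],
    [0.68,0.58,0.44],
    [0.7,0.55,0.44],
    [0.73,0.52,0.44],
    [0.75,0.49,0.4],
    [0,0,0],
  ],
  turn=[
    [0,0,0.4],
    [0,0,0.4],
    [0,0,0.4],
    [0,0,0.4],
    [0,0,0.4],
    [0,0,0.4],
    [0,0,0.4],
    [0,0,0.4],
    [0,0,0.37],
    [0,0,0],
  ],
  hand=[1,1,1,1,1,1,1,1,1,1],
)

```text
time_s: 15.6
position: [0.4531, -0.1138, 0.1791]
tool_rot: [[-0.768, 0.64, -0.001], [0.64, 0.768, 0.001], [0.002, -0.0, -1.0]]
ft_force: [-0.2, -1.0, 0.4]
grip_width: 0.0852
gripper_force: 0.0
```

```bash
python3 - <<'E'
from h import *
C=cam('wrist');im=get_image('wrist');cv2.imwrite('pics/j.png',im)
for a in [((454,-117),-39.9,124),((372,-293),-33.8,80)]:
    try: print(ridge(im,C,.043,*a))
    except Exception as e: print('none')
E
python3 plan.py .454 -.117 .05 140.1 5
```

```text
(array([ 453.3, -117.5]), np.float32(-39.6), np.float64(120.5))
(array([ 371.8, -292.6]), np.float32(-34.2), np.float64(76.8))
now psi 140.16 q6 -78.9 turn total units [0.001 0.006 0.01 ] per row [0.    0.001 0.002]
world shift [  -0.2   -1.7 -129.8]
[-0.0, -0.01, 0.65],[-0.0, -0.01, 0.65],[-0.0, -0.01, 0.65],[-0.0, -0.01, 0.65],[-0.0, -0.01, 0.65],
```

Emit:
drive_tool(
  offset=[
    [-0.02,-0.06,0.6],
    [0,0,0.7],
    [0,0,0.7],
    [0,0,0.7],
    [0,0,0.5],
    [0,0,0],
    [0,0,0],
    [0,0,0],
    [0,0,0],
    [0,0,0],
  ],
  turn=[
    [0,0,-0.04],
    [0,0,0],
    [0,0,0],
    [0,0,0],
    [0,0,0],
    [0,0,0],
    [0,0,0],
    [0,0,0],
    [0,0,0],
    [0,0,0],
  ],
  hand=[1,1,1,1,1,1,0.2,0.1,0,0],
  newtons=35,
)

```text
time_s: 16.9
position: [0.4535, -0.1192, 0.0517]
tool_rot: [[-0.769, 0.64, 0.001], [0.64, 0.769, -0.0], [-0.001, 0.0, -1.0]]
ft_force: [-0.2, 0.6, 2.6]
grip_width: 0.0193
gripper_force: 39.9
```

Emit:
drive_tool(
  offset=[
    [0,0,0],
    [0,0,-0.5],
    [0,0,-1],
    [0,0,-1],
    [0,0,-1],
    [0,0,-0.8],
    [0,0,0],
    [0,0,0],
    [0,0,0],
    [0,0,0],
  ],
  turn=[
    [0,0,0],
    [0,0,0],
    [0,0,0],
    [0,0,0],
    [0,0,0],
    [0,0,0],
    [0,0,0],
    [0,0,0],
    [0,0,0],
    [0,0,0],
  ],
  hand=[0,0,0,0,0,0,0,0,0,0],
)

```text
time_s: 18.15
position: [0.4531, -0.1189, 0.2226]
tool_rot: [[-0.768, 0.64, -0.001], [0.64, 0.768, 0.001], [0.002, -0.0, -1.0]]
ft_force: [-0.2, -0.4, -0.4]
grip_width: 0.0194
gripper_force: 39.4
```

```bash
python3 hand.py k .043 .050; python3 plan.py .497 -.4629 .22 156.2 9
```

```text
tcp [ 0.4531 -0.119   0.2227]
{-90: 0, -85: 0, -80: 0, -75: 0, -70: 0, -65: 0, -60: 28, -55: 54, -50: 63, -45: 65, -40: 60, -35: 99, -30: 119, -25: 136, -20: 119, -15: 119, -10: 136, -5: 142, 0: 144, 5: 144, 10: 122, 15: 88, 20: 99, 25: 88, 30: 99, 35: 99, 40: 114, 45: 108, 50: 125, 55: 125, 60: 37, 65: 0, 70: 0, 75: 0, 80: 0, 85: 0}
range -57.6 61.9 med y -0.4 slope deg -0.1
now psi 140.22 q6 -79.5 turn total units [-1.000e-03 -1.200e-02 -2.664e+00] per row [-0.    -0.001 -0.296]
world shift [  43.9 -343.9   -2.7]
[-0.7, -0.66, 0.01],[-0.68, -0.68, 0.01],[-0.66, -0.7, 0.01],[-0.64, -0.72, 0.01],[-0.62, -0.74, 0.01],[-0.6, -0.76, 0.01],[-0.57, -0.78, 0.01],[-0.55, -0.79, 0.01],[-0.52, -0.81, 0.01],
```

Emit:
drive_tool(
  offset=[
    [-0.7,-0.66,0],
    [-0.68,-0.68,0],
    [-0.66,-0.7,0],
    [-0.64,-0.72,0],
    [-0.62,-0.74,0],
    [-0.6,-0.76,0],
    [-0.57,-0.78,0],
    [-0.55,-0.79,0],
    [-0.57,-0.82,0],
    [0,0,0],
  ],
  turn=[
    [0,0,-0.3],
    [0,0,-0.3],
    [0,0,-0.3],
    [0,0,-0.3],
    [0,0,-0.3],
    [0,0,-0.3],
    [0,0,-0.3],
    [0,0,-0.3],
    [0,0,-0.26],
    [0,0,0],
  ],
  hand=[0,0,0,0,0,0,0,0,0,0],
)

```text
time_s: 19.45
position: [0.4983, -0.4667, 0.2215]
tool_rot: [[-0.914, 0.406, -0.001], [0.406, 0.914, 0.001], [0.002, 0.001, -1.0]]
ft_force: [0.1, 0.7, -1.7]
grip_width: 0.019
gripper_force: 39.4
```

```bash
python3 -c "
from h import *
cv2.imwrite('pics/l.png',get_image('wrist'))"; python3 plan.py .4989 -.4637 .0955 156.2 1
```

```text
now psi 156.11 q6 -119.1 turn total units [ 0.009 -0.015 -0.015] per row [ 0.009 -0.015 -0.015]
world shift [   0.4    1.5 -126.4]
[0.0, 0.03, 3.16],
```

View pics/l.png

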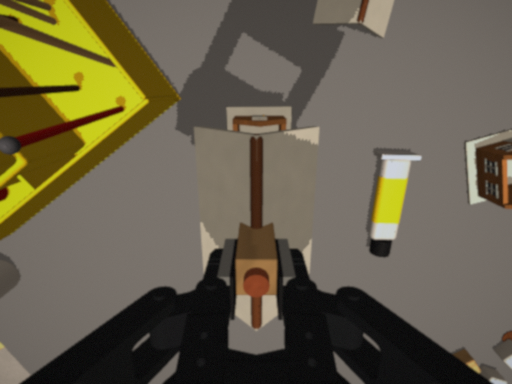

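The roof hangs over house A, with its far gable centred at col 258 under the ridge. I'll lower it.

Emit:
drive_tool(
  offset=[
    [0,0.03,0.5],
    [0,0,0.7],
    [0,0,0.7],
    [0,0,0.6],
    [0,0,0.3],
    [0,0,0.2],
    [0,0,0.1],
    [0,0,0.05],
    [0,0,0],
    [0,0,0],
  ],
  turn=[
    [0,0,-0.01],
    [0,0,0],
    [0,0,0],
    [0,0,0],
    [0,0,0],
    [0,0,0],
    [0,0,0],
    [0,0,0],
    [0,0,0],
    [0,0,0],
  ],
  hand=[0,0,0,0,0,0,0,0,0,0],
)

```text
time_s: 20.75
position: [0.4993, -0.4635, 0.0977]
tool_rot: [[-0.915, 0.403, 0.0], [0.403, 0.915, -0.001], [-0.001, -0.0, -1.0]]
ft_force: [0.7, 0.4, -1.8]
grip_width: 0.0189
gripper_force: 39.4
```

```bash
python3 plan.py .4989 -.4637 .0925 156.2 1
```

```text
now psi 156.24 q6 -119.0 turn total units [-0.003  0.006  0.006] per row [-0.003  0.006  0.006]
world shift [-0.4 -0.2 -5.2]
[0.01, -0.01, 0.13],
```

Emit:
drive_tool(
  offset=[
    [0,0,0.04],
    [0,0,0.04],
    [0,0,0.03],
    [0,0,0.02],
    [0,0,0],
    [0,0,0],
    [0,0,0],
    [0,0,0],
    [0,0,0],
    [0,0,0],
  ],
  turn=[
    [0,0,0],
    [0,0,0],
    [0,0,0],
    [0,0,0],
    [0,0,0],
    [0,0,0],
    [0,0,0],
    [0,0,0],
    [0,0,0],
    [0,0,0],
  ],
  hand=[0,0,0,0,0,0,0.3,0.4,0.8,1],
)

```text
time_s: 22.0
position: [0.4993, -0.4633, 0.092]
tool_rot: [[-0.915, 0.403, -0.0], [0.403, 0.915, 0.0], [0.0, 0.0, -1.0]]
ft_force: [-0.6, -0.2, -0.2]
grip_width: 0.0691
gripper_force: 0.0
```

Emit:
drive_tool(
  offset=[
    [0,0,0],
    [0,0,-0.5],
    [0,0,-1],
    [0,0,-1],
    [0,0,-1],
    [0,0,-1],
    [0,0,-1],
    [0,0,-0.5],
    [0,0,0],
    [0,0,0],
  ],
  turn=[
    [0,0,0],
    [0,0,0],
    [0,0,0],
    [0,0,0],
    [0,0,0],
    [0,0,0],
    [0,0,0],
    [0,0,0],
    [0,0,0],
    [0,0,0],
  ],
  hand=[1,1,1,1,1,1,1,1,1,1],
)

```text
time_s: 23.25
position: [0.4992, -0.4632, 0.3306]
tool_rot: [[-0.915, 0.403, -0.001], [0.403, 0.915, 0.002], [0.002, 0.001, -1.0]]
ft_force: [-0.2, 0.1, 0.1]
grip_width: 0.0853
gripper_force: 0.0
```

```bash
python3 - <<'E'
from h import *
C=cam('wrist');im=get_image('wrist');cv2.imwrite('pics/m.png',im)
for a in [(.084,(497,-463),-23.8,124),(.043,(372,-293),-33.8,80)]:
    try: print(ridge(im,C,*a))
    except Exception as e: print('none')
E
python3 plan.py .3718 -.2926 .17 145.8 9
```

```text
(array([ 498.3, -463.1]), np.float32(-23.9), np.float64(118.3))
(array([ 384.6, -303.3]), np.float32(-34.0), np.float64(46.5))
now psi 156.24 q6 -119.0 turn total units [ 0.01  -0.024  1.739] per row [ 0.001 -0.003  0.193]
world shift [-127.3  170.6 -160.5]
[0.51, 0.29, 0.45],[0.52, 0.28, 0.45],[0.53, 0.27, 0.45],[0.53, 0.26, 0.45],[0.54, 0.25, 0.45],[0.54, 0.24, 0.45],[0.55, 0.23, 0.45],[0.55, 0.22, 0.45],[0.55, 0.2, 0.45],
```

Emit:
drive_tool(
  offset=[
    [0.51,0.29,0.45],
    [0.52,0.28,0.45],
    [0.53,0.27,0.45],
    [0.53,0.26,0.45],
    [0.54,0.25,0.45],
    [0.54,0.24,0.45],
    [0.55,0.23,0.45],
    [0.55,0.22,0.45],
    [0.55,0.2,0.45],
    [0,0,0],
  ],
  turn=[
    [0,0,0.2],
    [0,0,0.2],
    [0,0,0.2],
    [0,0,0.2],
    [0,0,0.2],
    [0,0,0.2],
    [0,0,0.2],
    [0,0,0.2],
    [0,0,0.14],
    [0,0,0],
  ],
  hand=[1,1,1,1,1,1,1,1,1,1],
)

```text
time_s: 24.55
position: [0.3714, -0.2906, 0.1688]
tool_rot: [[-0.827, 0.562, -0.003], [0.562, 0.827, 0.003], [0.004, 0.001, -1.0]]
ft_force: [-0.8, -1.4, 0.3]
grip_width: 0.0855
gripper_force: 0.0
```

```bash
python3 - <<'E'
from h import *
C=cam('wrist');im=get_image('wrist');cv2.imwrite('pics/n.png',im)
print(ridge(im,C,.043,(372,-293),-33.8,80))
E
python3 plan.py .3718 -.2926 .05 145.8 5
```

```text
(array([ 371.6, -294.3]), np.float32(-34.3), np.float64(76.4))
now psi 145.82 q6 -108.3 turn total units [ 0.004 -0.011  0.003] per row [ 0.001 -0.002  0.001]
world shift [  -0.6   -0.6 -119.8]
[0.0, -0.0, 0.6],[0.0, -0.0, 0.6],[0.0, -0.0, 0.6],[0.0, -0.0, 0.6],[0.0, -0.0, 0.6],
```

Emit:
drive_tool(
  offset=[
    [-0.02,-0.06,0.6],
    [0,0,0.7],
    [0,0,0.7],
    [0,0,0.6],
    [0,0,0.37],
    [0,0,0],
    [0,0,0],
    [0,0,0],
    [0,0,0],
    [0,0,0],
  ],
  turn=[
    [0,0,0],
    [0,0,0],
    [0,0,0],
    [0,0,0],
    [0,0,0],
    [0,0,0],
    [0,0,0],
    [0,0,0],
    [0,0,0],
    [0,0,0],
  ],
  hand=[1,1,1,1,1,1,0.2,0.1,0,0],
  newtons=35,
)

```text
time_s: 25.85
position: [0.372, -0.2948, 0.0516]
tool_rot: [[-0.827, 0.562, 0.0], [0.562, 0.827, -0.001], [-0.001, -0.0, -1.0]]
ft_force: [0.1, 0.7, 1.7]
grip_width: 0.0195
gripper_force: 39.7
```

Emit:
drive_tool(
  offset=[
    [0,0,0],
    [0,0,-0.5],
    [0,0,-1],
    [0,0,-1],
    [0,0,-1],
    [0,0,-1],
    [0,0,-0.5],
    [0,0,0],
    [0,0,0],
    [0,0,0],
  ],
  turn=[
    [0,0,0],
    [0,0,0],
    [0,0,0],
    [0,0,0],
    [0,0,0],
    [0,0,0],
    [0,0,0],
    [0,0,0],
    [0,0,0],
    [0,0,0],
  ],
  hand=[0,0,0,0,0,0,0,0,0,0],
)

```text
time_s: 27.1
position: [0.3717, -0.2944, 0.2502]
tool_rot: [[-0.827, 0.562, -0.001], [0.562, 0.827, 0.002], [0.002, 0.001, -1.0]]
ft_force: [0.1, 0.2, -0.3]
grip_width: 0.0191
gripper_force: 39.3
```

```bash
python3 hand.py o .043 .051; python3 plan.py .3602 .3119 .25 175.2 18
```

```text
tcp [ 0.3717 -0.2945  0.2504]
{-90: 0, -85: 0, -80: 0, -75: 0, -70: 0, -65: 0, -60: 0, -55: 0, -50: 0, -45: 0, -40: 23, -35: 112, -30: 119, -25: 119, -20: 136, -15: 119, -10: 136, -5: 122, 0: 144, 5: 144, 10: 125, 15: 88, 20: 88, 25: 99, 30: 99, 35: 79, 40: 0, 45: 0, 50: 0, 55: 0, 60: 0, 65: 0, 70: 0, 75: 0, 80: 0, 85: 0}
range -37.1 39.2 med y -0.4 slope deg -0.5
now psi 145.8 q6 -108.5 turn total units [ 0.01  -0.016 -4.9  ] per row [ 0.001 -0.001 -0.272]
world shift [-1.150e+01  6.064e+02 -4.000e-01]
[0.49, 0.69, 0.0],[0.47, 0.7, 0.0],[0.45, 0.71, 0.0],[0.43, 0.73, 0.0],[0.41, 0.74, 0.0],[0.38, 0.75, 0.0],[0.36, 0.76, 0.0],[0.34, 0.77, 0.0],[0.32, 0.78, 0.0],[0.3, 0.79, 0.0],[0.27, 0.8, 0.0],[0.25, 0.8, 0.0],[0.23, 0.81, 0.0],[0.2, 0.82, 0.0],[0.18, 0.82, 0.0],[0.16, 0.83, 0.0],[0.13, 0.83, 0.0],[0.11, 0.84, 0.0],
```

Emit:
drive_tool(
  offset=[
    [0.49,0.69,0],
    [0.47,0.7,0],
    [0.45,0.71,0],
    [0.43,0.73,0],
    [0.41,0.74,0],
    [0.38,0.75,0],
    [0.36,0.76,0],
    [0.34,0.77,0],
    [0.32,0.78,0],
    [0.3,0.79,0],
  ],
  turn=[
    [0,0,-0.27],
    [0,0,-0.27],
    [0,0,-0.27],
    [0,0,-0.27],
    [0,0,-0.27],
    [0,0,-0.27],
    [0,0,-0.27],
    [0,0,-0.27],
    [0,0,-0.27],
    [0,0,-0.27],
  ],
  hand=[0,0,0,0,0,0,0,0,0,0],
)

```text
time_s: 28.4
position: [0.3651, 0.0437, 0.251]
tool_rot: [[-0.951, 0.308, -0.001], [0.308, 0.951, 0.0], [0.001, -0.0, -1.0]]
ft_force: [0.6, -0.2, 0.4]
grip_width: 0.0189
gripper_force: 39.3
```

Emit:
drive_tool(
  offset=[
    [0.27,0.8,0],
    [0.25,0.8,0],
    [0.23,0.81,0],
    [0.2,0.82,0],
    [0.18,0.82,0],
    [0.16,0.83,0],
    [0.13,0.83,0],
    [0.11,0.84,0],
    [0,0,0],
    [0,0,0],
  ],
  turn=[
    [0,0,-0.27],
    [0,0,-0.27],
    [0,0,-0.27],
    [0,0,-0.27],
    [0,0,-0.27],
    [0,0,-0.27],
    [0,0,-0.27],
    [0,0,-0.31],
    [0,0,0],
    [0,0,0],
  ],
  hand=[0,0,0,0,0,0,0,0,0,0],
)

```text
time_s: 29.65
position: [0.3613, 0.3119, 0.2509]
tool_rot: [[-0.996, 0.084, -0.001], [0.084, 0.996, -0.001], [0.001, -0.001, -1.0]]
ft_force: [0.7, 0.1, -0.8]
grip_width: 0.0193
gripper_force: 39.3
```

```bash
python3 -c "
from h import *
cv2.imwrite('pics/p.png',get_image('wrist'))"; python3 plan.py .3612 .3118 .0975 175.2 1
```

```text
now psi 175.16 q6 -58.6 turn total units [-0.005 -0.005 -0.006] per row [-0.005 -0.005 -0.006]
world shift [  -0.2    0.2 -153.5]
[0.0, 0.01, 3.84],
```

View pics/p.png

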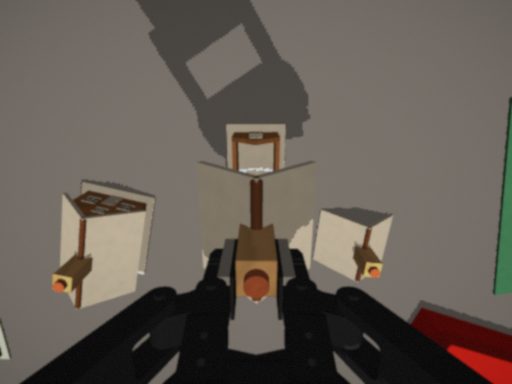

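The roof hangs centred over house D, whose board spans cols 227–285. Roof C, now on its house, is at (100,240) and R2 is at (352,243).

Emit:
drive_tool(
  offset=[
    [0,0,0.6],
    [0,0,0.8],
    [0,0,0.8],
    [0,0,0.7],
    [0,0,0.4],
    [0,0,0.25],
    [0,0,0.15],
    [0,0,0.08],
    [0,0,0],
    [0,0,0],
  ],
  turn=[
    [0,0,0],
    [0,0,0],
    [0,0,0],
    [0,0,0],
    [0,0,0],
    [0,0,0],
    [0,0,0],
    [0,0,0],
    [0,0,0],
    [0,0,0],
  ],
  hand=[0,0,0,0,0,0,0,0,0,0],
)

```text
time_s: 30.95
position: [0.3616, 0.3123, 0.1004]
tool_rot: [[-0.996, 0.084, 0.001], [0.084, 0.996, 0.0], [-0.001, 0.0, -1.0]]
ft_force: [-0.0, -0.0, -0.7]
grip_width: 0.0189
gripper_force: 39.3
```

```bash
python3 plan.py .3612 .3118 .0925 175.2 1
```

```text
now psi 175.2 q6 -58.6 turn total units [0.003 0.005 0.   ] per row [0.003 0.005 0.   ]
world shift [-0.4 -0.5 -7.9]
[0.01, -0.01, 0.2],
```

Emit:
drive_tool(
  offset=[
    [0.01,-0.01,0.08],
    [0,0,0.06],
    [0,0,0.04],
    [0,0,0.02],
    [0,0,0],
    [0,0,0],
    [0,0,0],
    [0,0,0],
    [0,0,0],
    [0,0,0],
  ],
  turn=[
    [0,0,0],
    [0,0,0],
    [0,0,0],
    [0,0,0],
    [0,0,0],
    [0,0,0],
    [0,0,0],
    [0,0,0],
    [0,0,0],
    [0,0,0],
  ],
  hand=[0,0,0,0,0,0,0.3,0.4,0.8,1],
)

```text
time_s: 32.2
position: [0.361, 0.3119, 0.092]
tool_rot: [[-0.996, 0.084, -0.0], [0.084, 0.996, -0.0], [0.0, -0.0, -1.0]]
ft_force: [-0.1, 0.4, -1.0]
grip_width: 0.0691
gripper_force: 0.0
```

Emit:
drive_tool(
  offset=[
    [0,0,0],
    [0,0,-0.5],
    [0,0,-1],
    [0,0,-1],
    [0,0,-1],
    [0,0,-1],
    [0,0,-0.5],
    [0,0,0],
    [0,0,0],
    [0,0,0],
  ],
  turn=[
    [0,0,0],
    [0,0,0],
    [0,0,0],
    [0,0,0],
    [0,0,0],
    [0,0,0],
    [0,0,0],
    [0,0,0],
    [0,0,0],
    [0,0,0],
  ],
  hand=[1,1,1,1,1,1,1,1,1,1],
)

```text
time_s: 33.45
position: [0.3608, 0.3117, 0.291]
tool_rot: [[-0.996, 0.084, -0.002], [0.084, 0.996, -0.001], [0.002, -0.001, -1.0]]
ft_force: [0.2, 0.6, -1.0]
grip_width: 0.0852
gripper_force: 0.0
```

```bash
python3 - <<'E'
from h import *
C=cam('wrist');im=get_image('wrist');cv2.imwrite('pics/q.png',im)
for a in [(.084,(360,312),-4.8,80),(.055,(491,440),-9.5,80)]:
    try: print(ridge(im,C,*a))
    except Exception as e: print('none')
E
python3 plan.py .4908 .4398 .19 170.5 8
```

```text
(array([358.2, 311.4]), np.float32(-4.9), np.float64(79.6))
(array([479.1, 440.6]), np.float32(-11.0), np.float64(55.1))
now psi 175.19 q6 -58.6 turn total units [-0.01  -0.014  0.782] per row [-0.001 -0.002  0.098]
world shift [ 129.9  128.1 -101.2]
[-0.37, 0.43, 0.32],[-0.37, 0.44, 0.32],[-0.36, 0.44, 0.32],[-0.36, 0.44, 0.32],[-0.35, 0.45, 0.32],[-0.35, 0.45, 0.32],[-0.34, 0.45, 0.32],[-0.34, 0.46, 0.32],
```

Emit:
drive_tool(
  offset=[
    [-0.37,0.43,0.32],
    [-0.37,0.44,0.32],
    [-0.36,0.44,0.32],
    [-0.36,0.44,0.32],
    [-0.35,0.45,0.32],
    [-0.35,0.45,0.32],
    [-0.34,0.45,0.32],
    [-0.34,0.46,0.32],
    [0,0,0],
    [0,0,0],
  ],
  turn=[
    [0,0,0.1],
    [0,0,0.1],
    [0,0,0.1],
    [0,0,0.1],
    [0,0,0.1],
    [0,0,0.1],
    [0,0,0.1],
    [0,0,0.08],
    [0,0,0],
    [0,0,0],
  ],
  hand=[1,1,1,1,1,1,1,1,1,1],
)

```text
time_s: 34.75
position: [0.4906, 0.4393, 0.1899]
tool_rot: [[-0.986, 0.165, -0.0], [0.165, 0.986, -0.0], [0.0, -0.0, -1.0]]
ft_force: [-0.1, 0.2, 0.0]
grip_width: 0.0854
gripper_force: 0.0
```

```bash
python3 - <<'E'
from h import *
C=cam('wrist');im=get_image('wrist');cv2.imwrite('pics/r.png',im)
for a in [(.084,(360,312),-4.8,80),(.055,(491,440),-9.5,80)]:
    try: print(ridge(im,C,*a))
    except Exception as e: print('none')
E
python3 plan.py .4908 .4398 .063 170.5 5
```

```text
(array([361. , 312.6]), np.float32(-4.8), np.float64(77.2))
(array([490.5, 440.2]), np.float32(-9.8), np.float64(77.1))
now psi 170.53 q6 -49.0 turn total units [0.002 0.003 0.005] per row [0.    0.001 0.001]
world shift [   0.2    0.5 -127.3]
[-0.0, 0.0, 0.64],[-0.0, 0.0, 0.64],[-0.0, 0.0, 0.64],[-0.0, 0.0, 0.64],[-0.0, 0.0, 0.64],
```

D is well centred: its ridge is at (361, 312.6) and the house is at (360.2, 311.9). Next I'll grip R2.

Emit:
drive_tool(
  offset=[
    [0,0.01,0.6],
    [0,0,0.8],
    [0,0,0.8],
    [0,0,0.6],
    [0,0,0.38],
    [0,0,0],
    [0,0,0],
    [0,0,0],
    [0,0,0],
    [0,0,0],
  ],
  turn=[
    [0,0,0.04],
    [0,0,0],
    [0,0,0],
    [0,0,0],
    [0,0,0],
    [0,0,0],
    [0,0,0],
    [0,0,0],
    [0,0,0],
    [0,0,0],
  ],
  hand=[1,1,1,1,1,1,0.2,0.1,0,0],
  newtons=35,
)

```text
time_s: 36.05
position: [0.4911, 0.4401, 0.0629]
tool_rot: [[-0.986, 0.169, 0.001], [0.169, 0.986, 0.0], [-0.001, 0.0, -1.0]]
ft_force: [-0.3, -1.4, 1.3]
grip_width: 0.0196
gripper_force: 39.1
```

Emit:
drive_tool(
  offset=[
    [0,0,0],
    [0,0,-0.5],
    [0,0,-1],
    [0,0,-1],
    [0,0,-1],
    [0,0,-1],
    [0,0,-0.7],
    [0,0,0],
    [0,0,0],
    [0,0,0],
  ],
  turn=[
    [0,0,0],
    [0,0,0],
    [0,0,0],
    [0,0,0],
    [0,0,0],
    [0,0,0],
    [0,0,0],
    [0,0,0],
    [0,0,0],
    [0,0,0],
  ],
  hand=[0,0,0,0,0,0,0,0,0,0],
)

```text
time_s: 37.3
position: [0.4908, 0.4398, 0.2688]
tool_rot: [[-0.986, 0.169, -0.003], [0.169, 0.986, -0.002], [0.002, -0.002, -1.0]]
ft_force: [-0.1, 0.6, -0.7]
grip_width: 0.0196
gripper_force: 38.8
```

```bash
python3 hand.py s .055 .0635; python3 plan.py .6263 -.1817 .265 172.4 18
```

```text
tcp [0.4908 0.4399 0.2691]
{-90: 0, -85: 3, -80: 10, -75: 0, -70: 0, -65: 0, -60: 0, -55: 0, -50: 0, -45: 0, -40: 47, -35: 112, -30: 112, -25: 116, -20: 119, -15: 119, -10: 141, -5: 144, 0: 140, 5: 134, 10: 119, 15: 88, 20: 88, 25: 99, 30: 99, 35: 79, 40: 0, 45: 0, 50: 0, 55: 0, 60: 0, 65: 0, 70: 0, 75: 0, 80: 0, 85: 0}
range -80.2 39.2 med y -0.3 slope deg -0.3
now psi 170.28 q6 -48.7 turn total units [-0.015 -0.018 -0.353] per row [-0.001 -0.001 -0.02 ]
world shift [ 135.5 -621.6   -4.1]
[-0.33, -0.82, 0.01],[-0.33, -0.82, 0.01],[-0.33, -0.82, 0.01],[-0.33, -0.82, 0.01],[-0.32, -0.82, 0.01],[-0.32, -0.82, 0.01],[-0.32, -0.82, 0.01],[-0.32, -0.82, 0.01],[-0.32, -0.82, 0.01],[-0.32, -0.83, 0.01],[-0.31, -0.83, 0.01],[-0.31, -0.83, 0.01],[-0.31, -0.83, 0.01],[-0.31, -0.83, 0.01],[-0.31, -0.83, 0.01],[-0.31, -0.83, 0.01],[-0.3, -0.83, 0.01],[-0.3, -0.83, 0.01],
```

Emit:
drive_tool(
  offset=[
    [-0.33,-0.82,0],
    [-0.33,-0.82,0],
    [-0.33,-0.82,0],
    [-0.33,-0.82,0],
    [-0.32,-0.82,0],
    [-0.32,-0.82,0],
    [-0.32,-0.82,0],
    [-0.32,-0.82,0],
    [-0.32,-0.82,0],
    [-0.32,-0.83,0],
  ],
  turn=[
    [0,0,-0.02],
    [0,0,-0.02],
    [0,0,-0.02],
    [0,0,-0.02],
    [0,0,-0.02],
    [0,0,-0.02],
    [0,0,-0.02],
    [0,0,-0.02],
    [0,0,-0.02],
    [0,0,-0.02],
  ],
  hand=[0,0,0,0,0,0,0,0,0,0],
)

```text
time_s: 38.6
position: [0.5666, 0.094, 0.2699]
tool_rot: [[-0.989, 0.148, -0.001], [0.148, 0.989, 0.0], [0.001, -0.0, -1.0]]
ft_force: [0.1, 0.1, 0.1]
grip_width: 0.0197
gripper_force: 38.8
```

Emit:
drive_tool(
  offset=[
    [-0.31,-0.83,0],
    [-0.31,-0.83,0],
    [-0.31,-0.83,0],
    [-0.31,-0.83,0],
    [-0.31,-0.83,0],
    [-0.31,-0.83,0],
    [-0.31,-0.83,0],
    [-0.31,-0.83,0],
    [0,0,0],
    [0,0,0],
  ],
  turn=[
    [0,0,-0.02],
    [0,0,-0.02],
    [0,0,-0.02],
    [0,0,-0.02],
    [0,0,-0.02],
    [0,0,-0.02],
    [0,0,-0.02],
    [0,0,-0.01],
    [0,0,0],
    [0,0,0],
  ],
  hand=[0,0,0,0,0,0,0,0,0,0],
)

```text
time_s: 39.85
position: [0.6272, -0.1812, 0.27]
tool_rot: [[-0.991, 0.132, -0.001], [0.132, 0.991, 0.001], [0.001, 0.001, -1.0]]
ft_force: [-0.3, 1.2, -0.5]
grip_width: 0.0195
gripper_force: 38.8
```

```bash
python3 -c "
from h import *
cv2.imwrite('pics/t.png',get_image('wrist'))"; python3 plan.py .627 -.1818 .109 172.4 1
```

```text
now psi 172.42 q6 -108.9 turn total units [ 0.004 -0.006  0.003] per row [ 0.004 -0.006  0.003]
world shift [  -0.2   -0.9 -161.3]
[0.0, -0.02, 4.03],
```

View pics/t.png

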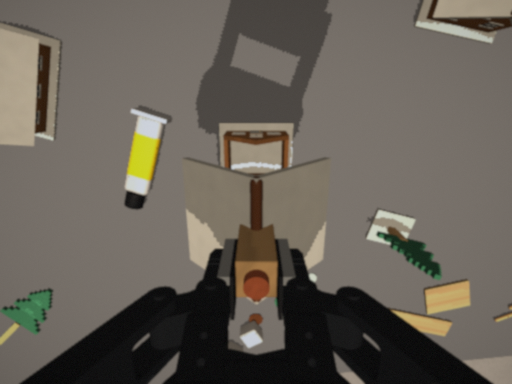

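The roof hangs aligned over house B, whose board spans cols 219–294. The tube and fir are well clear, so I'll lower it.

Emit:
drive_tool(
  offset=[
    [0,-0.02,0.6],
    [0,0,0.9],
    [0,0,0.9],
    [0,0,0.7],
    [0,0,0.4],
    [0,0,0.25],
    [0,0,0.15],
    [0,0,0.1],
    [0,0,0],
    [0,0,0],
  ],
  turn=[
    [0,0,0],
    [0,0,0],
    [0,0,0],
    [0,0,0],
    [0,0,0],
    [0,0,0],
    [0,0,0],
    [0,0,0],
    [0,0,0],
    [0,0,0],
  ],
  hand=[0,0,0,0,0,0,0,0,0,0],
)

```text
time_s: 41.15
position: [0.6274, -0.1827, 0.111]
tool_rot: [[-0.991, 0.133, 0.001], [0.133, 0.991, -0.0], [-0.001, -0.0, -1.0]]
ft_force: [1.0, 0.9, -0.0]
grip_width: 0.0196
gripper_force: 38.8
```

```bash
python3 plan.py .627 -.1818 .104 172.4 1
```

```text
now psi 172.38 q6 -109.0 turn total units [-0.002  0.007 -0.004] per row [-0.002  0.007 -0.004]
world shift [-0.4  0.9 -7. ]
[0.01, 0.02, 0.18],
```

Emit:
drive_tool(
  offset=[
    [0.01,0.02,0.08],
    [0,0,0.05],
    [0,0,0.03],
    [0,0,0.02],
    [0,0,0],
    [0,0,0],
    [0,0,0],
    [0,0,0],
    [0,0,0],
    [0,0,0],
  ],
  turn=[
    [0,0,0],
    [0,0,0],
    [0,0,0],
    [0,0,0],
    [0,0,0],
    [0,0,0],
    [0,0,0],
    [0,0,0],
    [0,0,0],
    [0,0,0],
  ],
  hand=[0,0,0,0,0,0,0.3,0.4,0.8,1],
)

```text
time_s: 42.4
position: [0.627, -0.1817, 0.1032]
tool_rot: [[-0.991, 0.133, -0.0], [0.133, 0.991, -0.0], [0.0, -0.0, -1.0]]
ft_force: [-0.2, -1.0, 0.1]
grip_width: 0.0689
gripper_force: 0.0
```

Emit:
drive_tool(
  offset=[
    [0,0,0],
    [0,0,-0.5],
    [0,0,-1],
    [0,0,-1],
    [0,0,-1],
    [0,0,-1],
    [-0.5,0,-0.5],
    [-0.8,0,0],
    [0,0,0],
    [0,0,0],
  ],
  turn=[
    [0,0,0],
    [0,0,0],
    [0,0,0],
    [0,0,0],
    [0,0,0],
    [0,0,0],
    [0,0,0],
    [0,0,0],
    [0,0,0],
    [0,0,0],
  ],
  hand=[1,1,1,1,1,1,1,1,1,1],
)

```text
time_s: 43.65
position: [0.6781, -0.1885, 0.303]
tool_rot: [[-0.991, 0.133, -0.001], [0.133, 0.991, 0.0], [0.001, 0.0, -1.0]]
ft_force: [-0.0, 0.3, 0.0]
grip_width: 0.0854
gripper_force: 0.0
```

Run:
```python
from h import *
C=cam('wrist');im=get_image('wrist');cv2.imwrite('pics/u.png',im)
print(ridge(im,C,.096,(626.3,-181.7),-7.6,80))
S=cam('side');im=get_image('side')
for nm,z,a in [('C',.096,((451,98.7),-18.6,124)),('A',.084,((497,-463),-23.8,124)),('D',.084,((360,312),-4.8,80)),('B',.096,((626,-182),-7.6,80))]:
    print(nm,ridge(im,S,z,*a,hw=9))
cv2.imwrite('pics/final.png',cv2.resize(im[100:320,120:412],None,fx=2.7,fy=2.7,interpolation=cv2.INTER_CUBIC))
```

```text
(array([ 626.5, -181.8]), np.float32(-7.7), np.float64(75.9))
C (array([450. ,  93.2]), np.float32(-18.9), np.float64(117.6))
A (array([ 493.1, -464.5]), np.float32(-23.3), np.float64(127.8))
D (array([359.7, 306. ]), np.float32(-1.8), np.float64(72.5))
B (array([ 624.6, -185.2]), np.float32(-8.2), np.float64(71.8))
```

View pics/final.png

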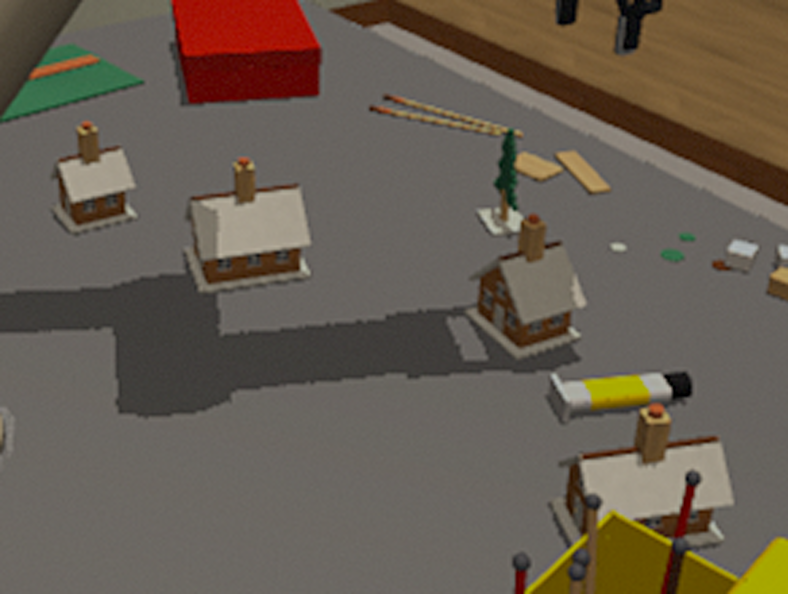

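All four roofs sit level on their houses, at about (90,185), (250,230), (530,280) and (650,480). The fir and tube are undisturbed.

```bash
python3 -c "
from rig import env
print(env.close_job())"
```

```text
the job is handed in; nothing more can be done
None
```

All four roofs are seated on their matching houses, each centred to within about 1.5 mm by the wrist camera, with the fir tree and paint tube undisturbed; the job was handed in at about 44 s of the 125 s allowed.

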